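# Lever up the flap of the shielded test well

## Robot

A 6-joint arm with a two-finger parallel gripper is mounted at the origin on the work surface. World frame = base frame: x ahead of the robot, y to its left, z up, the work surface at z = 0. Lengths are in m, angles in rad, forces in N, time in s.
With the tool pointing down it reaches from about 0.3 to 0.775 m from the base axis. Payload 14.6 kg.
Tool frame: the origin (TCP) lies at the very end of the fingers, on their centre line; the grasp point (between the pads) lies ctrl.tcp_to_grasp behind it (ctrl.tcp_to_grasp is the distance from the TCP to the grasp point, in m); x points along the fingers, y is the direction in which the jaws open and shut, and the axes are right-handed (so a half turn about x gives the same grasp; the last joint's range is limited). The gripper opens to 94 mm and grips with 3 to 60 N. Pads are 16 mm wide; open, the fingers measure 119 mm over their backs; the gripper's body (75 mm by 177 mm) begins 78 mm behind the grasp point.
Start: joints at [1.101, 0.3, 1.521, -0, 1.321, -0.067], TCP at [0.216, 0.506, 0.205] pointing down, gripper open.
Joint ranges: [-3.03, 3.03], [-0.79, 2.21], [0.23, 2.52], [-1.04, 4.18], [0, 3.07], [-2.55, 2.55]. Speed limits (rad/s): [2.22, 2.22, 2.57, 3.14, 3.14, 3.14].

## Interface

Orientations are given as [roll, pitch, yaw] about the fixed x, y, z axes, in that order (R = Rz(yaw) Ry(pitch) Rx(roll)).
In Python, from station import ctrl gives the robot as it stands.
- The arm moves only by the tool play_rows, never from a script. Its argument "increments" is a list that holds one entry, the list of rows, each a list of 5 numbers: the closure in counts, from 0 (fully open) to 255 (shut), then the shift along the tool's x, y, z in cm, then the turn about the tool's x in degrees. A call has 1 to 12 rows; each row shifts and turns the commanded pose from where the row before left it, along the tool's axes as they then stand; what a row does not reach is not made up. A row lasts 1/12 s, in which the tool goes at most 41.7 mm and 7.16 degrees, less where a joint would pass 70% of its speed; a pose out of reach is approached as far as the arm can. A call is refused whole if a number of a shift passes 4.17 or a number of a turn 7.16, either way. A call with a gripper value outside its range is refused whole. The fingers move at their own pace and stop on an object; "newtons" is the grip in N (left out, the last holds). Time passes only in rows, so rows that do not move let the fingers close. It gives the time, the measured TCP pose, the force and the opening at its end, in the units of the state.
- ctrl.get_obs(): the state, without advancing time (a new reading comes with each control period).
- ctrl.camera(name): name is "scene" or "top" or "wrist"; returns the picture (480x640x3 uint8, red, green, blue); there is no depth.
- ctrl.calibration(name): a dict with "fx", "fy", "cx", "cy" (pixels), "rvec" (rotation vector, rad) and "tvec" (3), from world to camera coordinates, as OpenCV has them; the wrist camera has in their place "T_tool_cam" (4x4, takes a point from camera to tool coordinates, whose origin is the TCP and whose axes are the tool frame's). Camera axes: x right, y down, z forward; pixel columns grow to the right and rows downward; lengths in m; the calibration is good to about 2 mm. A picture is of the moment at which its call begins: read the wrist's pose just before it. calibration takes no time and is no camera call.
- ctrl.hand_in(): hands the job in, once; it reports no verdict.
The state is a dict: "time_s": time; "qpos": joint angles; "joint_vel": joint speeds; "tau": joint torques, N m; "ee_pos": TCP position; "eef_rot": TCP orientation; "force": force on the tool from outside, world axes, zero at the start; "moment": the same for the moment, N m; "grip_width": finger opening in m.
Only numpy, scipy, OpenCV 4.12 (cv2) and the standard library are available. Lean on these libraries where they do the work, as an engineer would, in place of code of your own. Each camera call takes 0.05 s, during which the arm holds its last target.

## Task

Open the shielded test well by its lever: first slide the wooden chock out from under the lever by pushing against its upright yellow tab, keeping it standing flat on the bench, never lifted or tipped. Then press the red paddle at the lever's long end all the way down with the fingertips, so that the lever's short end raises the heavy blue flap, and finish while still holding the paddle down with the flap up. Do not touch the flap itself, pick nothing up and leave the other things on the bench where they are.

Things in the scene. Friction and masses are not known exactly. Their poses are not given: they have to be found in the camera images.
- well: Fixed test well: grey box with a blue flap on top, and a lever on a grey bracket (90 mm high) in front. Origin on the bench under the lever's pivot, which is 75 mm up; z up. The lever lies along the well's x: its long end points to -x, its short end to +x, where the box (120 x 170 mm, 66 mm high, centre at x = 155 mm) stands.
- paddle (a point): Centre of the upper face of the red paddle (60 mm along the lever, 80 mm across, 12 mm thick) at the lever's long end, 240 mm from the pivot. At rest it is about 131 mm above the bench and slopes 0.21 rad (free end higher); fully down it is about 26 mm above the bench and slopes the other way. It descends almost straight. Pressing it down takes about 3 to 10 N.
- lever (a joint): Lever angle in rad: 0 at rest with the long end raised, grows as the paddle goes down, hard stop at 0.44. If let go, the flap's weight brings it back up. The lever bar is 20 mm wide and 12 mm thick, and is about 95 mm (underside) above the bench where the chock stands.
- flap: Heavy blue flap (127 x 150 x 20 mm, 2 to 4 kg) on top of the box, hinged along the box's far edge (x = 185 mm in the well's frame). Origin inside its near lip (yellow stripe), above the lever's short end, 76 mm above the bench when shut, about 107 mm with the lever fully down; its z axis is upright when shut and tilts by about 0.3 rad when raised. It falls shut when the lever is let go.
- chock: Loose wooden chock, 0.25 to 0.5 kg, under the lever bar about 120 mm from the pivot, keeping it from going down. Origin under its block (36 x 36 mm, 88 mm high), which stands under the lever. A foot (36 mm wide, 14 mm high) runs to y = -150 mm and carries the yellow tab. Its -y is nearly the well's -y; slid 50 to 60 mm that way, the block is clear of the lever. Pushing takes 1 to 4 N.
- chock_tab (a point): Point on the mid-plane of the chock's upright yellow tab, 80 mm up: the tab is a plate 36 mm wide (along the chock's x), 12 mm thick (y), 100 mm high, at y = -125 mm in the chock's frame. Between it and the block lies a 101 mm wide gap over the foot for the fingers.
- jar: Amber screw jar with a white cap, 52 mm across, 70 mm high, loose; origin under its centre. Leave alone.
- spool: Bare metal wire spool standing on end, 56 mm across, 44 mm high, loose; origin under its centre. Leave alone.
- driver: Screwdriver lying flat, orange handle 90 mm long and 22 mm wide along its -x, blade 90 mm along +x; origin under the joint of the two. Leave alone.
- mug: White mug, 76 mm across, 90 mm high, handle at its +y; origin under its centre. Leave alone.
- meter: Yellow hand meter lying flat, 90 x 150 x 35 mm (x, y, z), a 6 mm knob on top; origin under its centre. Leave alone.
- bin: Blue parts bin, 100 x 130 x 40 mm (x, y, z); origin under its centre. Leave alone.
Mind the look-alikes: they are no part of the job. What is shaped like the chock but purple is not meant.

How it is judged:
By the outcome, as a careful person would: the job done as asked, in the order asked, and still so for the second after the job is handed in, while the arm keeps its last pose, push and grip.
It also fails if it takes over 40 s, if anything falls off the work surface, if the arm or the gripper's body presses on something with over 40 N, if the wrist force passes 120 N, or if a joint passes its speed limit or range.

## Working session

There is one attempt and no reset: what is moved stays moved. The work goes in short steps, Python scripts to look and compute and a tool call to move; the robot and the scene stay as the last step left them, time stands still between calls to the robot, and variables do not carry over. Pictures are saved under pics/ and viewed, and the job is handed in when it is done.

Besides the shell and the picture viewer there is one more tool, called after "Emit:" as name([rows], argument=value, ...), one row to a line, values as JSON. play_rows: Moves the arm, as the interface text tells. Its arguments: {"type":"object","properties":{"increments":{"type":"array"},"newtons":{"type":"number"}},"required":["increments"]}

```bash
mkdir -p pics; ls
python3 - <<'E'
from station import ctrl
import cv2
print(ctrl.get_obs())
print(ctrl.tcp_to_grasp)
for n in ("scene","top"):
    cv2.imwrite(f"pics/{n}0.png",ctrl.camera(n)[:,:,::-1]); print(n,ctrl.calibration(n))
print(ctrl.calibration("wrist"))
E
```

```text
pics
{'time_s': 0.0, 'qpos': array([ 1.10139587e+00,  3.00445765e-01,  1.52157166e+00, -1.31175262e-05,
        1.32069877e+00, -6.66108548e-02]), 'joint_vel': array([-2.14759073e-03, -5.91771128e-04,  7.56674633e-04,  1.70694797e-03,
       -1.41131301e-03, -4.25679038e-06]), 'tau': array([ 2.02397270e-03, -5.31799865e+01, -3.52745569e+01,  7.08735734e-02,
        2.44694244e-02, -9.53062158e-05]), 'ee_pos': array([0.2154865 , 0.50574803, 0.20490421]), 'eef_rot': array([-1.62609901,  1.56967271, -2.02888536]), 'force': array([-0.18128186, -0.55856104,  0.95545876]), 'moment': array([ 0.02278543, -0.00163225, -0.05181507]), 'grip_width': 0.09445970167941733}
0.0188
scene {'fx': 520.4842677846831, 'fy': 520.4842677846831, 'cx': 320.5270029297756, 'cy': 230.7387695592021, 'rvec': array([ 2.27678086,  0.7900497 , -0.31235666]), 'tvec': array([-0.46756764, -0.16629275,  1.34170461])}
top {'fx': 466.5645115498908, 'fy': 466.5645115498908, 'cx': 321.26116667967045, 'cy': 241.60906835030104, 'rvec': array([ 2.21269126, -2.15227743,  0.06453114]), 'tvec': array([0.0201554 , 0.59712868, 1.08458395])}
{'fx': 338.58728186630736, 'fy': 338.58728186630736, 'cx': 321.45122198464605, 'cy': 238.21574962224324, 'T_tool_cam': array([[ 4.10791196e-04, -2.59715898e-01,  9.65684982e-01,
        -1.79579913e-01],
       [ 9.99999845e-01,  4.70241066e-04, -2.98919479e-04,
         1.45009643e-03],
       [-3.76470595e-04,  9.65684954e-01,  2.59716051e-01,
        -7.51403321e-02],
       [ 0.00000000e+00,  0.00000000e+00,  0.00000000e+00,
         1.00000000e+00]])}
```

View pics/scene0.png

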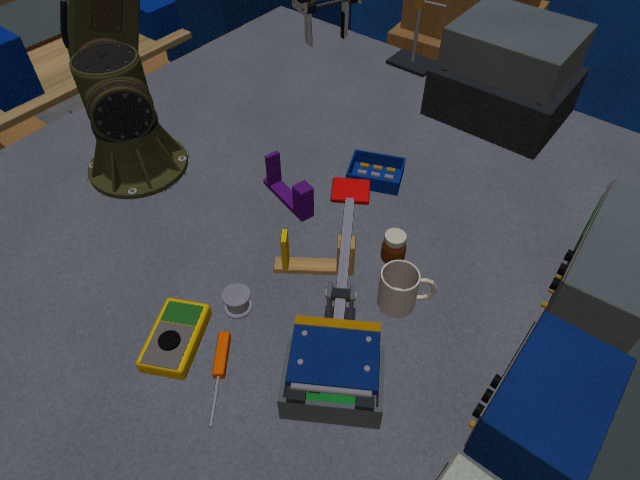

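View pics/top0.png

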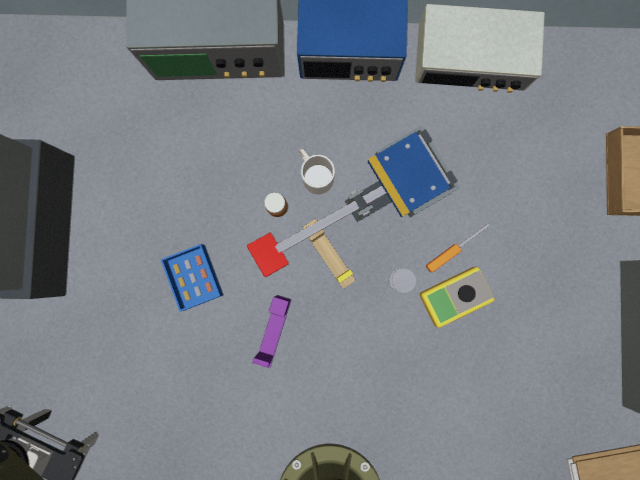

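The scene and top pictures agree. In the top picture the red paddle is at about (267,254), the chock's foot runs from (313,228) to its yellow tab at about (346,278), and the flap is at (410,172). The purple decoy is at (272,330). I'll zoom in to get better positions.

```bash
cat > h.py <<'E'
import numpy as np, cv2
from station import ctrl
def cam(n):
    c=ctrl.calibration(n); K=np.array([[c['fx'],0,c['cx']],[0,c['fy'],c['cy']],[0,0,1]])
    return K,cv2.Rodrigues(c['rvec'])[0],c['tvec'],c['rvec']
def bp(n,uv,z):
    K,R,t,_=cam(n); d=R.T@np.linalg.inv(K)@np.array([uv[0],uv[1],1.]); C=-R.T@t
    return C+d*(z-C[2])/d[2]
def pr(n,P):
    K,R,t,rv=cam(n); return cv2.projectPoints(np.atleast_2d(np.array(P,float)),rv,t,K,None)[0][:,0]
E
python3 - <<'E'
import cv2
a=cv2.imread("pics/top0.png"); cv2.imwrite("pics/topz.png",cv2.resize(a[200:300,230:380],None,fx=5,fy=5,interpolation=cv2.INTER_CUBIC))
a=cv2.imread("pics/scene0.png"); cv2.imwrite("pics/scz.png",cv2.resize(a[170:330,260:420],None,fx=3.7,fy=3.7,interpolation=cv2.INTER_CUBIC))
a=cv2.imread("pics/top0.png"); cv2.imwrite("pics/topf.png",cv2.resize(a[120:240,330:470],None,fx=5,fy=5,interpolation=cv2.INTER_CUBIC))
E
```

```text
(no output)
```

View pics/topz.png

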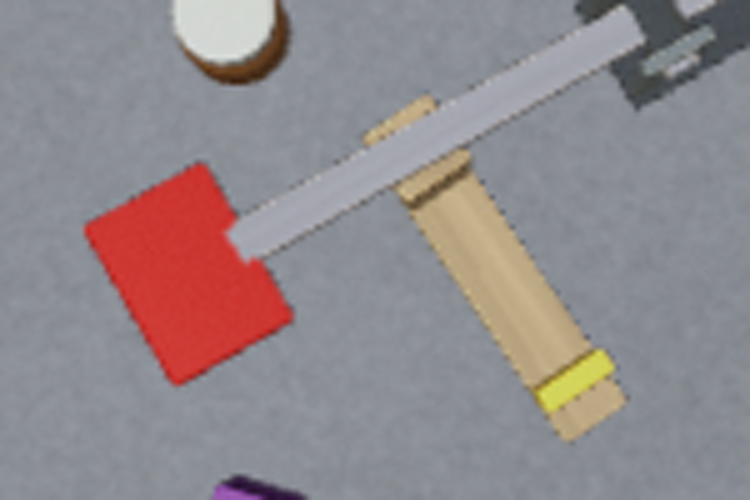

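View pics/scz.png

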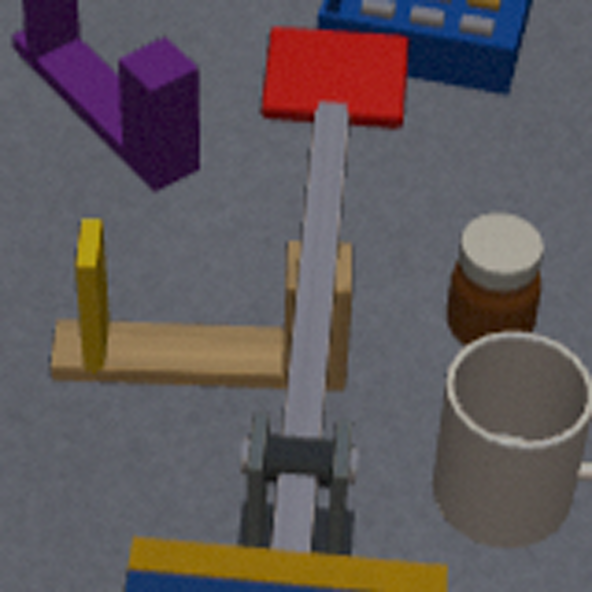

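View pics/topf.png

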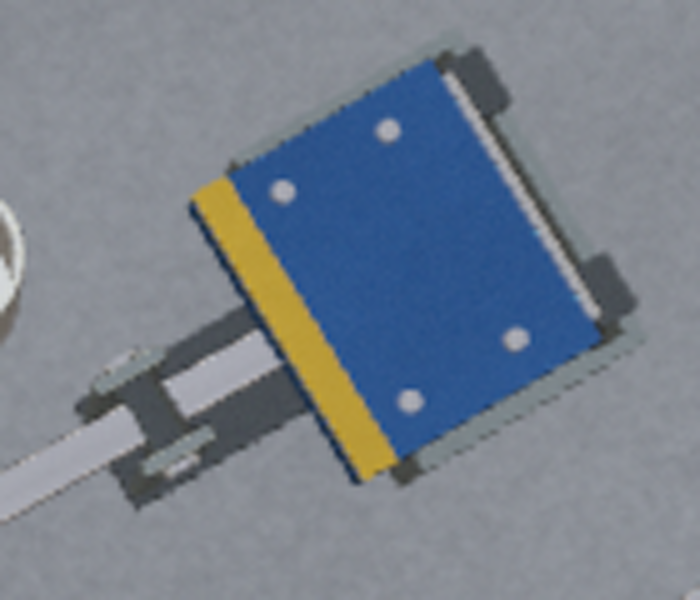

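Run:
```python
from h import *
T=lambda x,y:(230+x/5-.4,200+y/5-.4)
f=lambda x,y,z:bp('top',T(x,y),z)
tab=[f(*p,.1) for p in((535,395),(545,413),(616,367),(605,348))]
print('tab',np.round(np.mean(tab,0),4)); print(np.round(tab,4)); 
for z in(.1,.114):
  w=f(616,367,z)-f(545,413,z); print(z,np.linalg.norm(w), np.degrees(np.arctan2(w[1],w[0])))
print('footend',f(570,443,.014),f(627,402,.014),np.linalg.norm(f(570,443,.014)-f(627,402,.014)))
pl=[f(85,230,.137),f(178,385,.137),f(293,318,.125),f(203,162,.125)]
print('pad',np.mean(pl,0)); print(np.round(pl,4)); 
# lever axis dir from bar edges
print('barR',f(640,25,.085),'barL',f(240,248,.12))
# scene check
print('scene tab', [bp('scene',(260+x/3.7-.4,170+y/3.7-.4),.1) for x,y in((80,219),(103,222),(101,265),(78,265))])
# block top edge facing -y
print('block', f(400,190,.088),f(470,152,.088),f(365,138,.088),f(432,95,.088))
TF=lambda x,y,z:bp('top',(330+x/5-.4,120+y/5-.4),z)
lip=[TF(190,200,.086),TF(360,480,.086)]; print('lip',lip)
print('purple',bp('top',(280,305),.05),bp('top',(263,360),.1))
print(ctrl.calibration('wrist')['T_tool_cam'][:3,3])
import scipy.spatial.transform as st
R=st.Rotation.from_euler('xyz',ctrl.get_obs()['eef_rot']).as_matrix(); print(np.round(R,4))
```

```text
tab [ 0.5176 -0.0173  0.1   ]
[[ 5.109e-01  1.000e-04  1.000e-01]
 [ 5.032e-01 -4.400e-03  1.000e-01]
 [ 5.241e-01 -3.490e-02  1.000e-01]
 [ 5.322e-01 -2.990e-02  1.000e-01]]
0.1 0.03698659615718413 -55.583945519096176
0.114 0.03648029893188805 -55.58394551909628
footend [ 0.48782245 -0.0191638   0.014     ] [ 0.50790316 -0.0456548   0.014     ] 0.03324166519719972
pad [0.55871657 0.14901614 0.131     ]
[[0.5756 0.1935 0.137 ]
 [0.5113 0.1517 0.137 ]
 [0.5411 0.105  0.125 ]
 [0.6069 0.1459 0.125 ]]
barR [ 0.67725717 -0.04300658  0.085     ] barL [0.57063147 0.12924096 0.12      ]
scene tab [array([ 0.50083895, -0.00841362,  0.1       ]), array([ 0.51217274, -0.00233742,  0.1       ]), array([ 0.53198488, -0.02696296,  0.1       ]), array([ 0.52234155, -0.03457677,  0.1       ])]
block [0.59998156 0.06220325 0.088     ] [0.61779852 0.03153745 0.088     ] [0.62278699 0.07848832 0.088     ] [0.64285908 0.04918879 0.088     ]
lip [array([ 0.77983238, -0.06312941,  0.086     ]), array([ 0.65499278, -0.14165017,  0.086     ])]
purple [0.44661725 0.12658289 0.05      ] [0.33103918 0.15465152 0.1       ]
[-0.17957991  0.0014501  -0.07514033]
[[-5.00e-04  3.92e-01  9.20e-01]
 [-1.00e-03  9.20e-01 -3.92e-01]
 [-1.00e+00 -1.10e-03 -0.00e+00]]
```

The chock's block is at about (0.621, 0.055) and the tab at (0.517, -0.018), so the push direction is about 215°. The paddle is at about (0.559, 0.149). I'll move above the gap with the fingers shut, then turn the tool so its z axis lies along the push direction.

Emit:
play_rows([
  [[255,0,-2.1,3.12,0],[255,0,-2.1,3.12,0],[255,0,-2.1,3.12,0],[255,0,-2.1,3.12,0],[255,0,-2.1,3.12,0],[255,0,-2.1,3.12,0],[255,0,-2.1,3.12,0],[255,0,-2.1,3.12,0]],
], newtons=20)

```text
time_s: 0.77
ee_pos: [0.3799, 0.2519, 0.2054]
eef_rot: [-2.193, 1.571, -2.595]
force: [0.2, 0.3, 0.8]
grip_width: 0.0442
```

Emit:
play_rows([
  [[255,0,-2.1,3.12,0],[255,0,-2.1,3.12,0],[255,0,-2.1,3.12,0],[255,0,-2.1,3.12,0],[255,0,-2.1,3.12,0],[255,0,-2.1,3.12,0],[255,0,-2.1,3.12,0],[255,0,-2.1,3.12,0]],
])

```text
time_s: 1.43
ee_pos: [0.5437, -0.0007, 0.2052]
eef_rot: [-2.926, 1.57, 2.954]
force: [0.7, 1.2, -0.2]
grip_width: 0.0003
```

Emit:
play_rows([
  [[255,0,0,0,7.1],[255,0,0,0,7.1],[255,0,0,0,7.1],[255,0,0,0,7.1],[255,0,0,0,7.1],[255,0,0,0,7.1],[255,0,0,0,7.1],[255,0,0,0,7.1],[255,0,0,0,7.1],[255,0,0,0,7.1],[255,0,0,0,7.1],[255,0,0,0,7.1]],
])

```text
time_s: 2.43
ee_pos: [0.543, 0.0012, 0.2051]
eef_rot: [-1.277, 1.57, 3.111]
force: [1.1, -0.3, 0.8]
grip_width: 0.0005
```

Emit:
play_rows([
  [[255,0,0,0,7.1],[255,0,0,0,7.1],[255,0,0,0,7.1],[255,0,0,0,7.1],[255,0,0,0,7.1],[255,0,0,0,1.4],[255,0,0,0,0]],
])

```text
time_s: 3.02
ee_pos: [0.543, 0.0012, 0.2052]
eef_rot: [-0.612, 1.57, 3.139]
force: [0.5, -0.2, 0.9]
grip_width: 0.0001
```

Run:
```python
from h import *
import scipy.spatial.transform as st
o=ctrl.get_obs();R=st.Rotation.from_euler('xyz',o['eef_rot']).as_matrix()
np.set_printoptions(precision=4,suppress=True)
print(o['time_s'],o['ee_pos'],o['qpos']);print(R)
cv2.imwrite('pics/w1.png',ctrl.camera('wrist')[:,:,::-1]);cv2.imwrite('pics/t1.png',ctrl.camera('top')[:,:,::-1])
d=np.array([np.cos(np.radians(214.8)),np.sin(np.radians(214.8)),0]); print(R[:,2]@d,np.degrees(np.arctan2(R[1,2],R[0,2])))
tgt=np.array([.6209,.0553,.05])+.095*d; print(tgt,R.T@(tgt-o['ee_pos'])*100)
Tw=np.eye(4);Tw[:3,:3]=R;Tw[:3,3]=o['ee_pos'];c=ctrl.calibration('wrist');Tc=np.linalg.inv(Tw@c['T_tool_cam'])
K=np.array([[c['fx'],0,c['cx']],[0,c['fy'],c['cy']],[0,0,1]])
for P in([.5176,-.0173,.1],[.5109,.0001,.1],[.5322,-.0299,.1],[.6,.0622,.088],[.6178,.0315,.088]):
    q=K@(Tc[:3,:3]@P+Tc[:3,3]);print(q[:2]/q[2])
```

```text
3.0167 [0.543  0.0012 0.2052] [-0.0652  0.2849  1.541  -0.      1.3163  0.8962]
[[-0.0005  0.5724 -0.82  ]
 [ 0.     -0.82   -0.5724]
 [-1.     -0.0003  0.0004]]
0.9999978577405569 -145.08412867676788
[0.5429 0.0011 0.05  ] [15.5201  0.0079  0.0096]
[322.6684 272.1784]
[302.3736 267.4675]
[343.6384 267.1686]
[301.3973 140.9985]
[343.3091 144.6795]
```

View pics/w1.png

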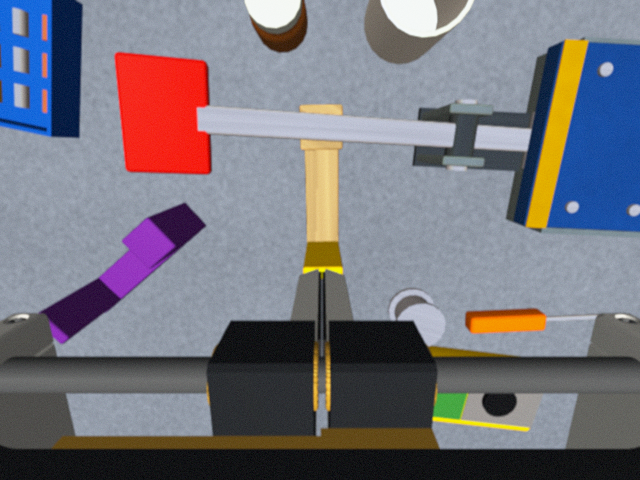

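View pics/t1.png

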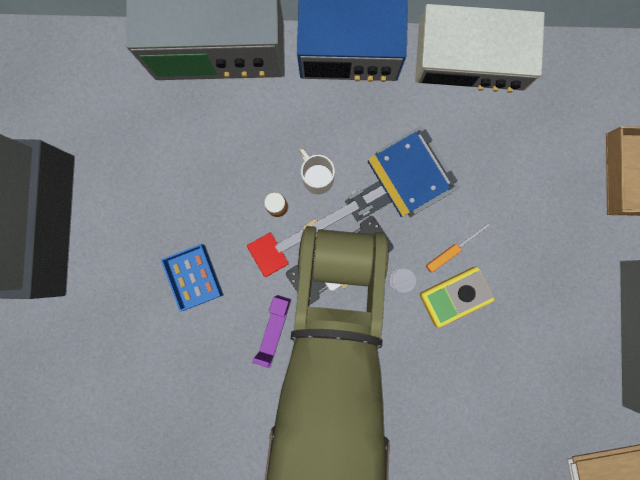

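The wrist picture shows the tab's top edge at (302–343, 270), centred on the fingers at column 322. That is within 3 px of the prediction. Next I'll lower the fingers into the gap.

Emit:
play_rows([
  [[255,2.0,0,-0.5,0],[255,3.0,0,0,0],[255,3.0,0,0,0],[255,3.0,0,0,0],[255,2.5,0,0,0],[255,1.5,0,0,0],[255,0.5,0,0,0],[255,0,0,0,0]],
])

```text
time_s: 3.78
ee_pos: [0.5468, 0.0041, 0.0495]
eef_rot: [-0.649, 1.569, 3.102]
force: [-0.0, 0.1, 0.1]
grip_width: 0.0005
```

Run:
```python
from h import *
o=ctrl.get_obs();print(o['time_s'],o['ee_pos'],o['force'])
cv2.imwrite('pics/s2.png',ctrl.camera('scene')[:,:,::-1][100:400,200:500].repeat(2,0).repeat(2,1));cv2.imwrite('pics/w2.png',ctrl.camera('wrist')[:,:,::-1])
```

```text
3.7833 [0.54675343 0.00407276 0.0495466 ] [-0.03676047  0.12796106  0.08048135]
```

View pics/s2.png

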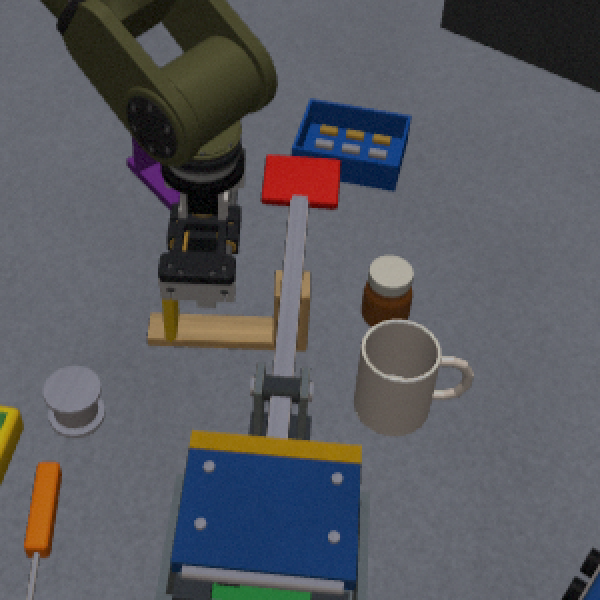

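View pics/w2.png

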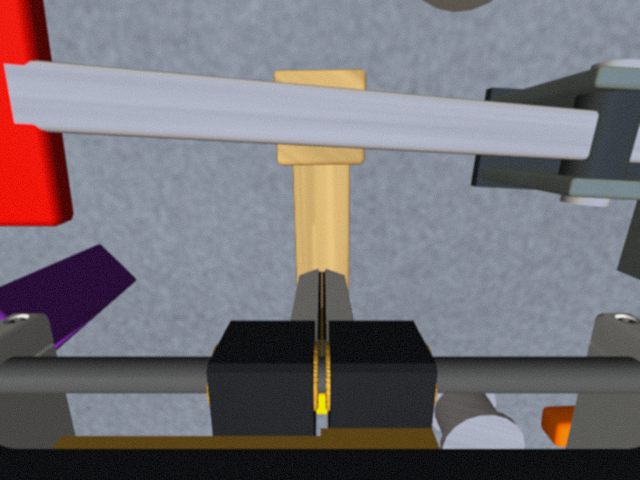

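The fingers stand in the gap at (322, 280) in the wrist picture, with the tab behind them and no contact force. I'll push the chock slowly along tool +z.

Emit:
play_rows([
  [[255,0,0,0.6,0],[255,0,0,0.6,0],[255,0,0,0.4,0],[255,0,0,0.3,0],[255,0,0,0.3,0],[255,0,0,0.4,0],[255,0,0,0.4,0]],
])

```text
time_s: 4.47
ee_pos: [0.5229, -0.0132, 0.0508]
eef_rot: [2.641, 1.569, 0.107]
force: [5.6, 3.2, 3.6]
grip_width: 0.0004
```

Run:
```python
from h import *
o=ctrl.get_obs();print(o['time_s'],o['ee_pos'],o['force'])
cv2.imwrite('pics/s3.png',ctrl.camera('scene')[:,:,::-1][150:350,240:440].repeat(3,0).repeat(3,1));cv2.imwrite('pics/w3.png',ctrl.camera('wrist')[:,:,::-1])
```

```text
4.4667 [ 0.52285575 -0.01318683  0.05084802] [5.64810057 3.15527212 3.5657319 ]
```

View pics/s3.png

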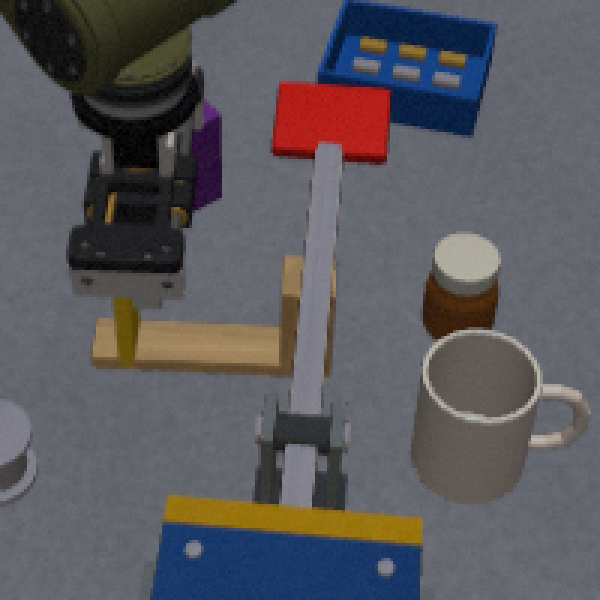

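View pics/w3.png

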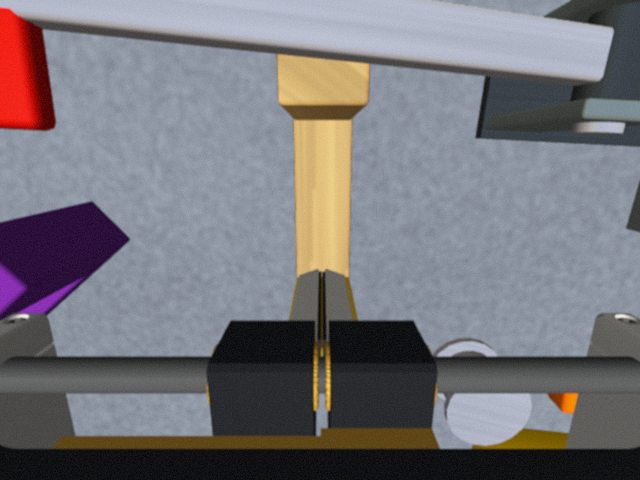

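The chock is sliding: the block's near edge is at row 105 and the lever bar has moved clear of it. The foot looks flat. I'll check the force at rest before pushing further.

Emit:
play_rows([
  [[255,0,0,0,0],[255,0,0,0,0]],
])

```text
time_s: 4.73
ee_pos: [0.5224, -0.0131, 0.0503]
eef_rot: [-0.459, 1.57, -2.993]
force: [-0.1, -0.4, -1.0]
grip_width: 0.0005
```

Emit:
play_rows([
  [[255,0,0,0.3,0],[255,0,0,0.3,0],[255,0,0,0.3,0],[255,0,0,0.3,0],[255,0,0,0.3,0],[255,0,0,0.3,0],[255,0,0,0.3,0],[255,0,0,0.3,0]],
])

```text
time_s: 5.4
ee_pos: [0.5026, -0.027, 0.0505]
eef_rot: [-1.607, 1.571, 2.142]
force: [1.0, 0.7, -1.9]
grip_width: 0.0005
```

Run:
```python
from h import *
o=ctrl.get_obs();print(o['time_s'],o['ee_pos'],o['force'],np.dot(o['ee_pos'][:2]-[.6209,.0553],[-.821,-.571]))
cv2.imwrite('pics/s4.png',ctrl.camera('scene')[:,:,::-1][150:350,240:440].repeat(3,0).repeat(3,1));cv2.imwrite('pics/w4.png',ctrl.camera('wrist')[:,:,::-1])
```

```text
5.4 [ 0.50263254 -0.0269869   0.05045309] [ 1.01755006  0.70162851 -1.94298915] 0.14408340462061262
```

View pics/s4.png

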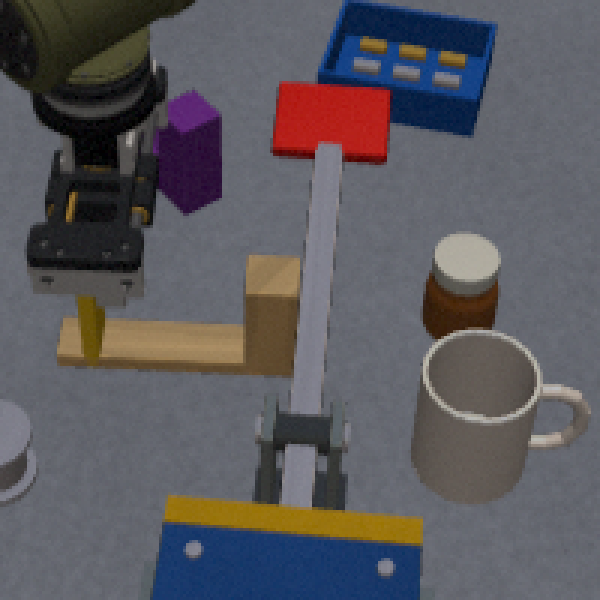

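View pics/w4.png

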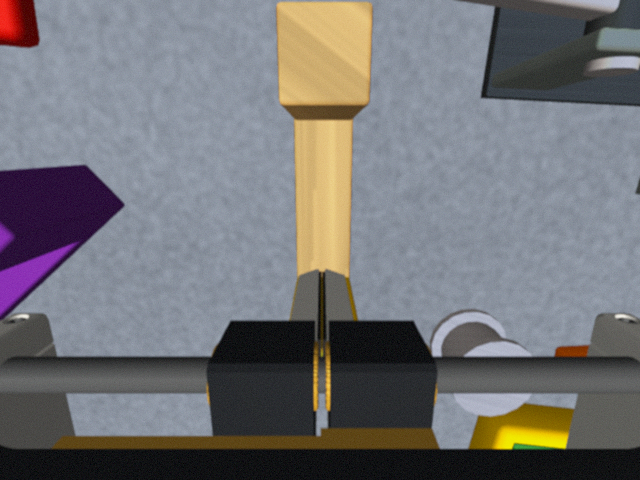

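It is flat and straight, and has slid about 33 mm. I'll push about 24 mm more.

Emit:
play_rows([
  [[255,0,0,0.3,0],[255,0,0,0.3,0],[255,0,0,0.3,0],[255,0,0,0.3,0],[255,0,0,0.3,0],[255,0,0,0.3,0],[255,0,0,0.3,0],[255,0,0,0.3,0],[255,0,0,0.1,0],[255,0,0,0,0],[255,0,0,-0.8,0],[255,0,0,-0.7,0]],
])

```text
time_s: 6.5
ee_pos: [0.4949, -0.0323, 0.0503]
eef_rot: [-0.52, 1.57, -3.055]
force: [-0.1, -0.3, 0.8]
grip_width: 0.0005
```

Run:
```python
from h import *
o=ctrl.get_obs();print(o['time_s'],o['ee_pos'],o['force'],np.dot(o['ee_pos'][:2]-[.6209,.0553],[-.821,-.571]))
cv2.imwrite('pics/s5.png',ctrl.camera('scene')[:,:,::-1][150:350,240:440].repeat(3,0).repeat(3,1));cv2.imwrite('pics/w5.png',ctrl.camera('wrist')[:,:,::-1])
```

```text
6.5 [ 0.49489907 -0.03227696  0.05031757] [-0.14329091 -0.26821731  0.81094346] 0.15345321134326692
```

View pics/s5.png

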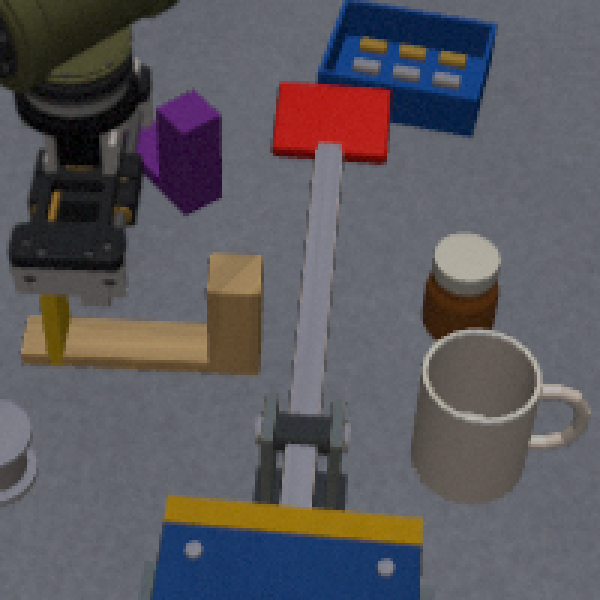

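View pics/w5.png

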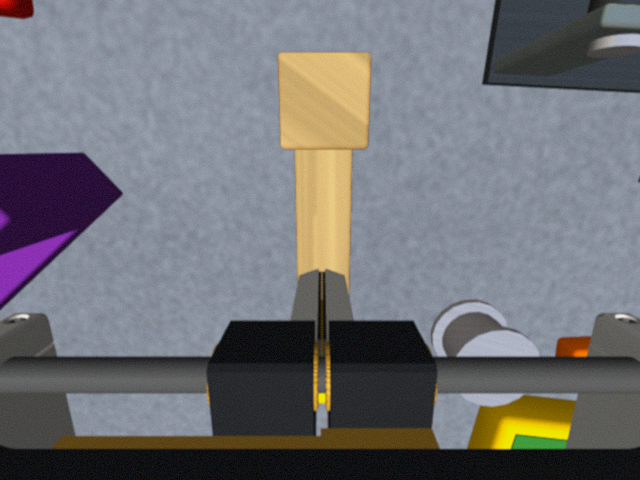

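The block is now well clear of the lever: at (235, 315) in this crop, against the bar at about 310–320. It is upright with its foot flat, and the fingers have backed off the tab. I'll rise and move above the paddle.

Emit:
play_rows([
  [[255,-2.0,0,0,0],[255,-3.5,0,0,0],[255,-3.5,0,0,0],[255,-3.5,0,0,0],[255,-2.5,0,0,0],[255,0,-1.87,-2.6,0],[255,0,-1.87,-2.6,0],[255,0,-1.87,-2.6,0],[255,0,-1.87,-2.6,0],[255,0,-1.87,-2.6,0],[255,0,-1.87,-2.6,0],[255,0,0,0,0]],
])

```text
time_s: 7.6
ee_pos: [0.5592, 0.153, 0.1997]
eef_rot: [-1.03, 1.57, 2.723]
force: [-0.6, 0.4, -0.3]
grip_width: 0.0008
```

Run:
```python
from h import *
import scipy.spatial.transform as st
np.set_printoptions(precision=4,suppress=True)
o=ctrl.get_obs();R=st.Rotation.from_euler('xyz',o['eef_rot']).as_matrix()
print(o['time_s'],o['ee_pos'],o['force']);print(R)
cv2.imwrite('pics/s6.png',ctrl.camera('scene')[:,:,::-1][100:400,200:500].repeat(2,0).repeat(2,1));cv2.imwrite('pics/w6.png',ctrl.camera('wrist')[:,:,::-1])
Tw=np.eye(4);Tw[:3,:3]=R;Tw[:3,3]=o['ee_pos'];c=ctrl.calibration('wrist');Tc=np.linalg.inv(Tw@c['T_tool_cam'])
K=np.array([[c['fx'],0,c['cx']],[0,c['fy'],c['cy']],[0,0,1]])
for P in([.5587,.149,.131],[.5756,.1935,.137],[.5113,.1517,.137],[.5411,.105,.125],[.6069,.1459,.125]):
    q=K@(Tc[:3,:3]@P+Tc[:3,3]);print(q[:2]/q[2])
```

```text
7.6 [0.5592 0.153  0.1997] [-0.6271  0.391  -0.2534]
[[-0.0009  0.574  -0.8188]
 [ 0.0004 -0.8188 -0.574 ]
 [-1.     -0.0009  0.0005]]
[326.0758 254.0582]
[289.342  204.5436]
[288.2906 301.9065]
[357.5444 298.1504]
[366.0718 204.1939]
```

View pics/s6.png

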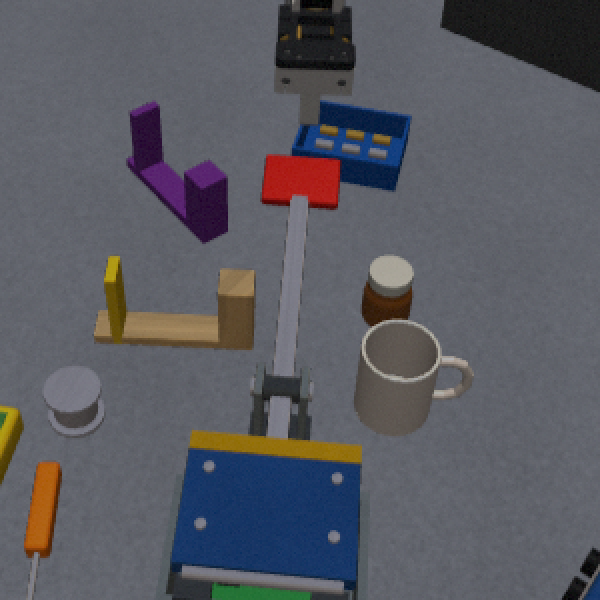

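View pics/w6.png

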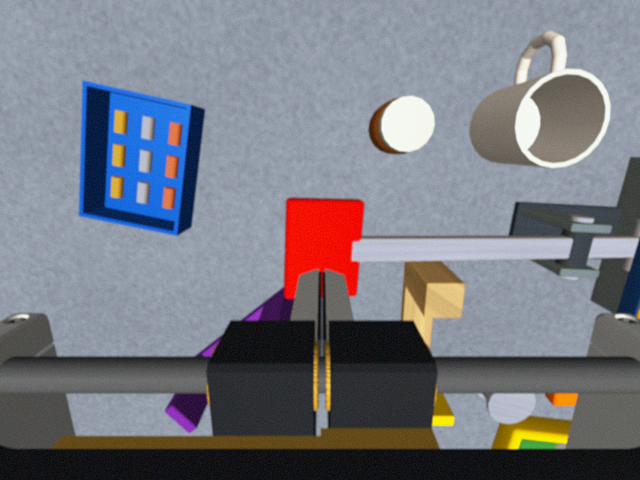

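The paddle's corners are within about 4 px of the prediction, with its centre at about (324, 249), so the TCP is within 4 mm of it. The chock stands free in the scene picture. I'll press down.

Emit:
play_rows([
  [[255,2.0,0.3,0,0],[255,2.0,0,0,0],[255,1.0,0,0,0],[255,1.0,0,0,0],[255,0.7,0,0,0],[255,0.7,0,0,0],[255,0.7,0,0,0],[255,0.7,0,0,0]],
])

```text
time_s: 8.37
ee_pos: [0.5608, 0.1466, 0.1132]
eef_rot: [3.107, 1.569, 0.573]
force: [-1.6, 2.5, 6.4]
grip_width: 0.0002
```

Emit:
play_rows([
  [[255,0.7,0,0,0],[255,0.7,0,0,0],[255,0.7,0,0,0],[255,0.7,0,0,0],[255,0.7,0,0,0],[255,0.7,0,0,0],[255,0.7,0,0,0],[255,0.7,0,0,0]],
])

```text
time_s: 9.03
ee_pos: [0.5611, 0.1465, 0.0573]
eef_rot: [2.802, 1.568, 0.268]
force: [-0.7, -1.0, 7.0]
grip_width: 0.0005
```

Run:
```python
from h import *
o=ctrl.get_obs();print(o['time_s'],o['ee_pos'],o['force'])
cv2.imwrite('pics/s7.png',ctrl.camera('scene')[:,:,::-1][100:400,200:500].repeat(2,0).repeat(2,1));cv2.imwrite('pics/w7.png',ctrl.camera('wrist')[:,:,::-1])
```

```text
9.0333 [0.56111665 0.14653636 0.05727616] [-0.70688376 -0.96582407  7.04924453]
```

View pics/s7.png

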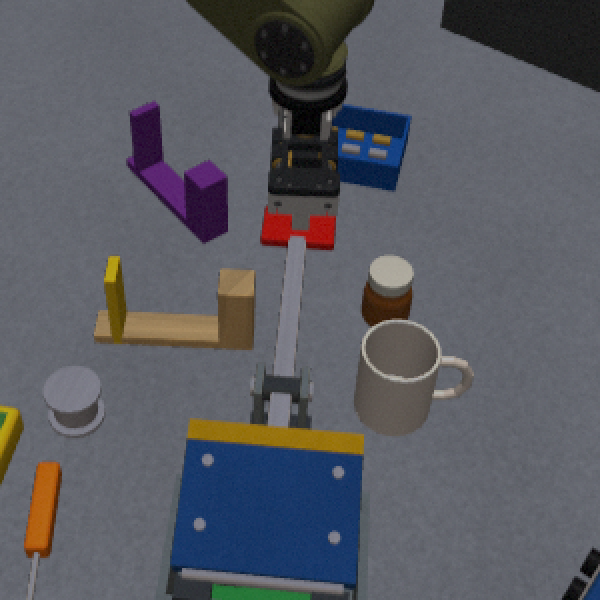

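View pics/w7.png

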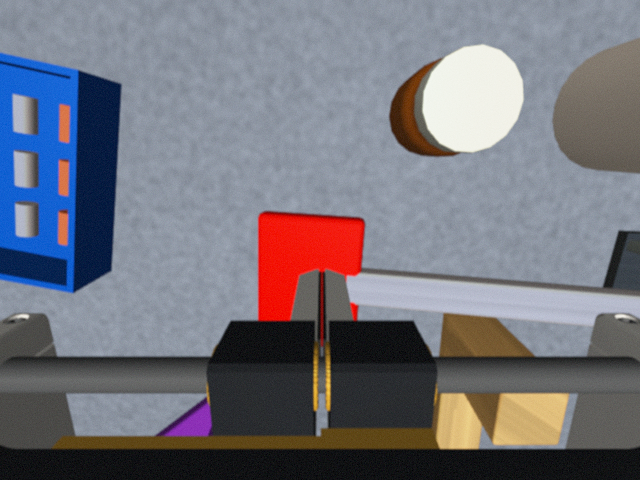

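The paddle is going down at 7 N and the flap's lip has begun to rise. Continuing to the stop.

Emit:
play_rows([
  [[255,0.6,0,0,0],[255,0.6,0,0,0],[255,0.5,0,0,0],[255,0.5,0,0,0],[255,0.3,0,0,0],[255,0.2,0,0,0],[255,0,0,0,0]],
])

```text
time_s: 9.72
ee_pos: [0.5614, 0.1459, 0.0303]
eef_rot: [2.454, 1.568, -0.08]
force: [2.4, -2.9, 4.8]
grip_width: 0.0006
```

Emit:
play_rows([
  [[255,0.2,0,0,0],[255,0.2,0,0,0],[255,0,0,0,0]],
])

```text
time_s: 9.97
ee_pos: [0.5617, 0.1459, 0.0276]
eef_rot: [2.487, 1.568, -0.047]
force: [-2.5, -4.2, 14.8]
grip_width: 0.0005
```

Emit:
play_rows([
  [[255,0.2,0,0,0],[255,0,0,0,0],[255,0,0,0,0]],
])

```text
time_s: 10.22
ee_pos: [0.562, 0.1459, 0.0271]
eef_rot: [2.526, 1.567, -0.007]
force: [-10.4, -5.3, 31.6]
grip_width: 0.0004
```

Run:
```python
from h import *
o=ctrl.get_obs();print(o['time_s'],o['ee_pos'],o['force'],o['joint_vel'].round(4))
cv2.imwrite('pics/s8.png',ctrl.camera('scene')[:,:,::-1][100:400,200:500].repeat(2,0).repeat(2,1));cv2.imwrite('pics/w8.png',ctrl.camera('wrist')[:,:,::-1])
```

```text
10.2167 [0.56196314 0.14594301 0.02709977] [-10.35390446  -5.27659602  31.55962213] [ 0.0016  0.0009  0.0002  0.0014 -0.0007  0.0016]
```

View pics/s8.png

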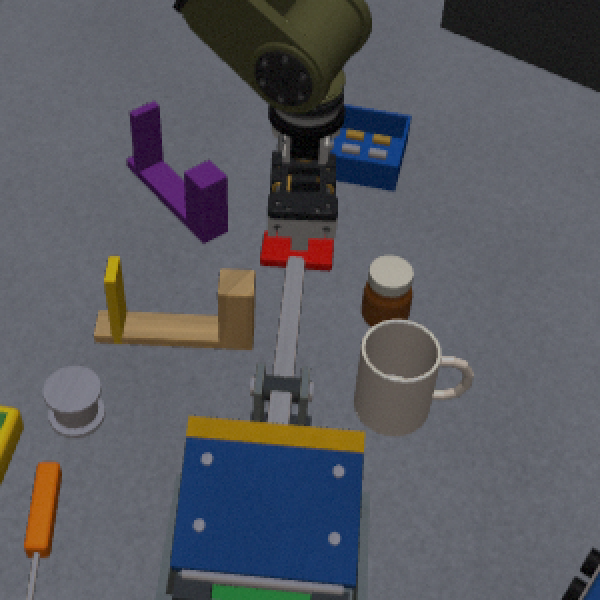

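View pics/w8.png

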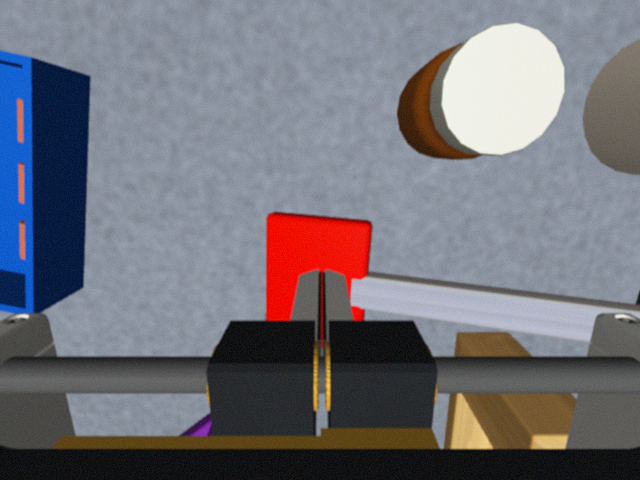

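The lever is on its stop: 2 mm more command gave 17 N for 0.5 mm of travel. I'll ease off slightly so the hold is gentler, then check the flap and lever numerically.

Emit:
play_rows([
  [[255,-0.12,0,0,0],[255,0,0,0,0],[255,0,0,0,0],[255,0,0,0,0]],
])

```text
time_s: 10.65
ee_pos: [0.5618, 0.1459, 0.0274]
eef_rot: [2.511, 1.567, -0.023]
force: [-5.2, -3.4, 21.2]
grip_width: 0.0004
```

Run:
```python
from h import *
np.set_printoptions(precision=4,suppress=True)
o=ctrl.get_obs();print(o['time_s'],o['ee_pos'],o['force'])
a=ctrl.camera('scene')[:,:,::-1]; b=cv2.imread('pics/scene0.png')
cv2.imwrite('pics/s9.png',a)
cv2.imwrite('pics/cmp.png',np.hstack([cv2.resize(i[290:350,270:400],None,fx=3,fy=3,interpolation=cv2.INTER_CUBIC) for i in (b,a)]))
# predicted lip top edge near corners: well frame
x=np.array([np.cos(np.radians(-58)),np.sin(np.radians(-58)),0]); y=np.array([-x[1],x[0],0])
P=np.array([.561,.1505,0])+.240*x*.98
hng=P+.185*x
print('pivot',P)
for nm,th in(('shut',0),('open',.3)):
    pts=[]
    for s in(1,-1):
        pts.append(hng-x*.127*np.cos(th)-x*-.0*1+y*s*.075+np.array([0,0,.066+.02+.127*np.sin(th)]))
    print(nm,pr('scene',pts))
for t in range(1):
    d=cv2.absdiff(a,b); 
    for n,(u,v) in dict(jar=(394,245),mug=(405,288),spool=(237,300),driver=(220,370),meter=(175,340),bin=(390,165),purple=(290,185)).items():
        print(n,d[v-12:v+12,u-12:u+12].mean())
```

```text
10.65 [0.5618 0.1459 0.0274] [-5.1767 -3.395  21.2076]
pivot [ 0.6856 -0.049   0.    ]
shut [[382.2674 321.6815]
 [297.9088 313.8734]]
open [[384.0929 312.1872]
 [296.7772 304.2254]]
jar 5.362847222222222
mug 4.768518518518518
spool 5.617476851851852
driver 5.175925925925926
meter 4.545138888888889
bin 4.405092592592593
purple 4.7094907407407405
```

View pics/cmp.png

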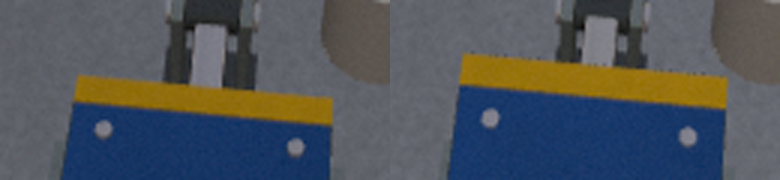

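The lip rose by about 7 px, in line with the expected rise of about 31 mm. The hold is steady at 21 N, and the other objects are unchanged (difference at noise level). Handing in.

Run:
```python
from station import ctrl
print(ctrl.hand_in())
o=ctrl.get_obs();print(o['time_s'],o['ee_pos'],o['force'])
```

```text
the job is handed in; nothing more can be done
None
the job is handed in; nothing more can be done
```

The well is open and the job was handed in at about 10.7 s, with the closed fingertips still holding the paddle down. No verdict was reported.

- **Chock:** I pushed its yellow tab about 57 mm along the chock's -y. The pictures show it standing flat and upright, clear of the lever. While it was sliding, one reading showed about 6.5 N sideways (1 to 4 N was expected) and 3.6 N upward. The sideways force was gone once the arm stopped.
- **Paddle:** I pressed it down to the hard stop. The force peaked at about 32 N there, so I eased off to about 21 N upward on the tool. The fingertips ended at z = 27.4 mm, close to the 26 mm given for fully down. They sit about 6 mm from the paddle's centre, towards the pivot, still well within it.
- **Flap:** Its lip rose about 7 px in the scene picture. That is slightly under the roughly 8 px I expect for a 31 mm rise. I took the stiff stop as the main sign that the lever is fully down.
- **Other things:** Jar, mug, spool, driver, meter, bin and the purple look-alike all match the first picture to within image noise.

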